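# Set out flange, pipe, channel and tube on the welding jig

### The job

Set the parts out on the jig plate for tack-welding: seat the flange whose bolt holes match the studs flat down over the studs of the stud plate, then stand the round pipe stub upright and centred on top of its neck. Put the U-channel, open side up, midway between the stud plate and the magnet, its length running from the one towards the other, and stand the square tube upright and square in front of the middle of the magnet, on the robot's side, about 1 cm clear of it. Leave the other flange where it lies.

Things in the scene. Friction and masses are not known exactly. Their poses are not given: they have to be found in the camera images.
- jig: Fixed bright steel jig plate, 150 (x) x 360 (y) x 10 mm. Origin: on its underside (the bench), exactly midway between the stud plate and the magnet, which stand on its top, at z = 10 mm, centred 120 mm either side along its y (which is on which side changes). It spans x = -70 to +80 mm; x points away from the robot, turned by up to 0.15 rad.
- stud_plate: Fixed dark steel disc on the jig plate, 110 mm across, 12 mm thick, with four upright pointed 8 mm brass studs on the corners of a 65 mm square, at (+-32.5, +-32.5) mm in its own axes; they end 28 mm above the disc's underside. Origin: centre of the underside, z up. Turned by any angle to the jig.
- magnet: Fixed red welding magnet lying flat on the jig plate, 50 (x) x 100 (y) x 20 mm tall, with a straight steel edge on the robot's side, at x = -25 mm. Origin: centre of the underside; axes parallel to the jig plate's, so -x is its front, the robot's side.
- flange_a: Loose square metal flange, 92 x 92 x 10 mm, 0.45 kg; hollow round neck (42 mm outside, 32 inside) in its middle up to 48 mm above the underside; 15 mm bolt holes near its corners, at (+-32.5, +-32.5) mm. Origin: centre of the underside, z up, x and y parallel to its sides. Seated, its underside lies on the disc's top, and any quarter turn fits (3.5 mm play).
- flange_b: Loose square metal flange, 92 x 92 x 10 mm, 0.45 kg; hollow round neck (42 mm outside, 32 inside) in its middle up to 48 mm above the underside; 15 mm bolt holes at the middles of its sides, 33 mm from the centre, at (+-33, 0) and (0, +-33) mm. Origin: centre of the underside, z up, x and y parallel to its sides. Not needed.
- pipe: Loose round steel pipe stub standing upright, 42 mm outside, 32 mm inside, 60 mm tall, 0.25 kg. Origin: centre of the lower end, z along the pipe.
- channel: Loose piece of steel U-channel, 60 mm long (its x), 50 mm wide (its y) and 45 mm tall, 5 mm thick, open at the top and both ends: a web below and two upright legs along its long sides, at y = +-25 mm outside. Origin: centre of the underside, z up. 0.25 kg. It can be gripped across both legs.
- square_tube: Loose offcut of square steel tube standing on end, 35 x 35 mm, 80 mm tall, 4 mm walls, 0.3 kg. Origin: centre of the lower end, z up, x and y square to its sides.

How it is judged:
By the outcome, as a careful person would: the job done as asked, in the order asked, and still so for the second after the job is handed in, with the robot touching nothing.
It also fails if it takes over 106 s, if anything falls off the work surface, if the arm or the gripper's body presses on something with over 40 N, if the wrist force passes 120 N, or if a joint passes its speed limit or range.

### The arm

A 6-joint arm with a two-finger parallel gripper is mounted at the origin on the work surface. World frame = base frame: x ahead of the robot, y to its left, z up, the work surface at z = 0. Lengths are in mm, angles in rad, forces in N, time in s.
With the tool pointing down it reaches from about 400 to 925 mm from the base axis. Payload 12.5 kg.
Tool frame: the origin (TCP) lies midway between the tips of the shut fingers; the grasp point (between the pads) lies 19 mm behind it (env.pinch_z is the distance from the TCP to the grasp point, in mm); z points along the fingers, y is the line along which they close (so a half turn about z gives the same grasp; the last joint's range is limited). The gripper opens to 95 mm and grips with 3 to 60 N. Pads are 20 mm wide; open, the fingers measure 119 mm over their backs; the gripper's body (75 mm by 180 mm) begins 59 mm behind the grasp point.
Start: joints at [-1.372, 0.491, 1.559, -0, 1.092, -0.106], TCP at [187.587, -596.203, 214.661] pointing down, gripper open.
Joint ranges: [-3.1, 3.1], [-0.84, 2.19], [0.05, 2.79], [-1.13, 4.28], [0.06, 2.93], [-2.69, 2.69]. Speed limits (rad/s): [2.22, 2.22, 2.79, 3.14, 3.14, 3.14].

### API

Orientations are given as [roll, pitch, yaw] about the fixed x, y, z axes, in that order (R = Rz(yaw) Ry(pitch) Rx(roll)).
In Python, from cell import readout, eyes, job_done, env gives the robot as it stands.
- The arm moves only by the shell command python3 -m jog 'ROWS'. ROWS is a JSON object of lists of equal length, an entry for each row: "dp": the shift along the tool's x, y, z in mm, a list of three; "twist": the turn about the tool's z in degrees; "claw": the closure, from -1 (fully open) to 1 (shut). A call has 1 to 8 rows; each row is the pose to reach, as a shift and turn from the pose commanded when the call began, along the tool's axes at that moment; what a row does not reach only later rows make up. A row lasts 1/12 s, in which the tool goes at most 41.7 mm and 7.16 degrees, less where a joint would pass 70% of its speed; a pose out of reach is approached as far as the arm can. A call with a gripper value outside its range is refused whole. The fingers move at their own pace and stop on an object; the grip force is fixed at half the most. Time passes only in rows, so rows that repeat a pose let the fingers close. It gives the time, the measured TCP pose, the force and the opening at its end, in the units of the state.
- readout.state(): the state, without advancing time (a new reading comes with each control period).
- eyes.read_camera(name): name is "scene" or "top" or "wrist"; returns the picture (480x640x3 uint8, red, green, blue); there is no depth.
- eyes.camera_model(name): a dict with "intrinsics" (3x3 intrinsics, pixels), "k1" (the pictures are not rectified: a ray, as slopes to the right and down, at radius r is drawn at 1 + k1 r^2 times it, then the intrinsics apply), "R" (3x3) and "t" (3): a world point X has camera coordinates R X + t. Camera axes: x right, y down, z forward; pixel columns grow to the right and rows downward; lengths in mm; the calibration is good to about 2 mm. A picture is of the moment at which its call begins: read the wrist's pose just before it. camera_model takes no time and is no camera call; for the wrist camera it gives the pose at the moment of the call.
- job_done(): hands the job in, once; it reports no verdict.
The state is a dict: "t": time; "joints": joint angles; "qvel": joint speeds; "tau": joint torques, N m; "eef_pos": TCP position; "tcp_rot": TCP orientation; "ft_force": force on the tool from outside, world axes, zero at the start; "moment": the same for the moment, N m; "opening": opening from 0.0 (shut) to 1.0 (fully open).
Only numpy, scipy, OpenCV 4.12 (cv2) and the standard library are available. Lean on these libraries where they do the work, as an engineer would, in place of code of your own. Each camera call takes 0.05 s, during which the arm holds its last target. There are 200 camera calls.

## Working session

There is one attempt and no reset: what is moved stays moved. The work goes in short steps, Python scripts to look and compute and a shell command to move; the robot and the scene stay as the last step left them, time stands still between calls to the robot, and variables do not carry over. Pictures are saved under pics/ and viewed, on a budget of 14 in all, crops included, one or two more only if the job needs it, and the job is handed in when it is done.

```bash
ls; mkdir -p pics; python3 - <<'E'
from cell import readout, eyes, env
import cv2
print(readout.state())
for n in("top","scene"):
    print(n,eyes.camera_model(n)); cv2.imwrite(f"pics/{n}0.png",eyes.read_camera(n)[:,:,::-1])
E
```

```text
pics
{'t': 0.0, 'joints': array([-1.37161288e+00,  4.91579649e-01,  1.55946052e+00,  3.59817104e-05,
        1.09173942e+00, -1.05629479e-01]), 'qvel': array([ 0.00025411,  0.00081855, -0.00028271,  0.00207971, -0.00053681,
       -0.00075076]), 'tau': array([ 2.40628091e-03, -6.12644219e+01, -2.58186275e+01,  6.93086162e-02,
        4.81946196e-02, -1.34072525e-04]), 'eef_pos': array([ 187.53260722, -595.93028688,  214.04546876]), 'tcp_rot': array([-3.14041569e+00, -1.56876847e-04,  3.04796225e-01]), 'ft_force': array([-0.00461567,  0.52457284, -0.76738376]), 'moment': array([-0.00042109, -0.00979634,  0.01508397]), 'opening': 0.9982661530273937}
top {'intrinsics': array([[584.75947811,   0.        , 329.6638561 ],
       [  0.        , 584.75947811, 246.43892501],
       [  0.        ,   0.        ,   1.        ]]), 'k1': -0.05643348681611152, 'R': array([[-0.00739463, -0.99995472,  0.00598983],
       [-0.99059914,  0.00650695, -0.13664187],
       [ 0.1365967 , -0.00694394, -0.9906024 ]]), 't': array([  10.72054041,  497.46309265, 1061.23245167])}
scene {'intrinsics': array([[513.53572406,   0.        , 311.71793278],
       [  0.        , 513.53572406, 242.0462399 ],
       [  0.        ,   0.        ,   1.        ]]), 'k1': -0.1040158748003482, 'R': array([[-0.15231705,  0.98833104,  0.00112713],
       [ 0.79633349,  0.12340256, -0.59213577],
       [-0.58536526, -0.0892948 , -0.80583742]]), 't': array([  67.01151423, -396.13826874, 1259.70441633])}
```

View pics/top0.png

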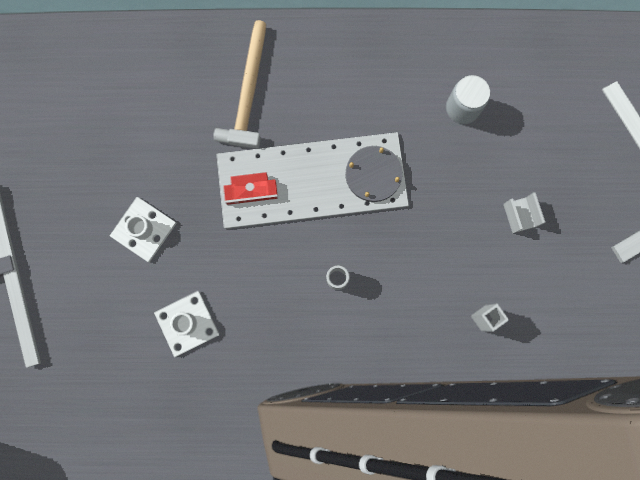

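View pics/scene0.png

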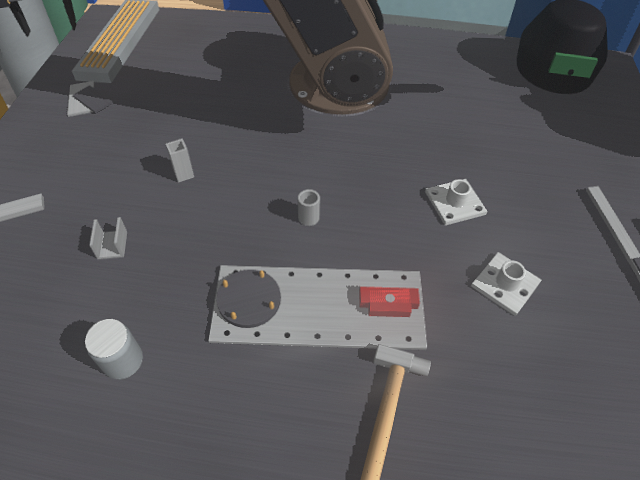

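Top view: magnet left (250,188), stud plate right (375,174), flanges at (143,229) and (187,323), pipe (338,277), tube (490,318), channel (524,213). I need a zoom to tell the flanges apart and to get accurate corners.

```bash
cat > h.py <<'E'
import numpy as np, cv2
from cell import readout, eyes, env
def ray(m,uv):
    K=m["intrinsics"];x=np.array([(uv[0]-K[0,2])/K[0,0],(uv[1]-K[1,2])/K[1,1]]);s=x.copy()
    for _ in range(20): s=x/(1+m["k1"]*(s@s))
    R=m["R"];return -R.T@m["t"], R.T@np.array([s[0],s[1],1])
def onplane(m,uv,z):
    c,d=ray(m,uv);return c+d*(z-c[2])/d[2]
def proj(m,X):
    c=m["R"]@np.asarray(X,float)+m["t"];s=c[:2]/c[2];s=s*(1+m["k1"]*(s@s));K=m["intrinsics"]
    return np.array([K[0,0]*s[0]+K[0,2],K[1,1]*s[1]+K[1,2]])
E
python3 - <<'E'
import cv2,numpy as np
a=cv2.imread("pics/top0.png")
def c(x,y,w,h,s=5): return cv2.resize(a[y:y+h,x:x+w],(w*s,h*s),interpolation=cv2.INTER_CUBIC)
# five tiles 80x60 -> 266x200? use 2 rows
t=[c(104,195,80,75,5),c(148,285,80,75,5),c(335,140,80,75,5),c(455,190,0+80,75,5) if 0 else None]
g=np.zeros((600,800,3),np.uint8)
g[:300,:320]=c(104,193,80,75,4); g[300:,:320]=c(148,285,80,75,4)
g[:300,320:640]=c(335,138,80,75,4)
g[300:600,320:560]=c(495,180,60,75,4); g[300:600,560:800]=c(465,285,60,75,4)
g[:160,640:]=c(320,258,40,40,4)
cv2.imwrite("pics/m1.png",g)
E
```

```text
(no output)
```

View pics/m1.png

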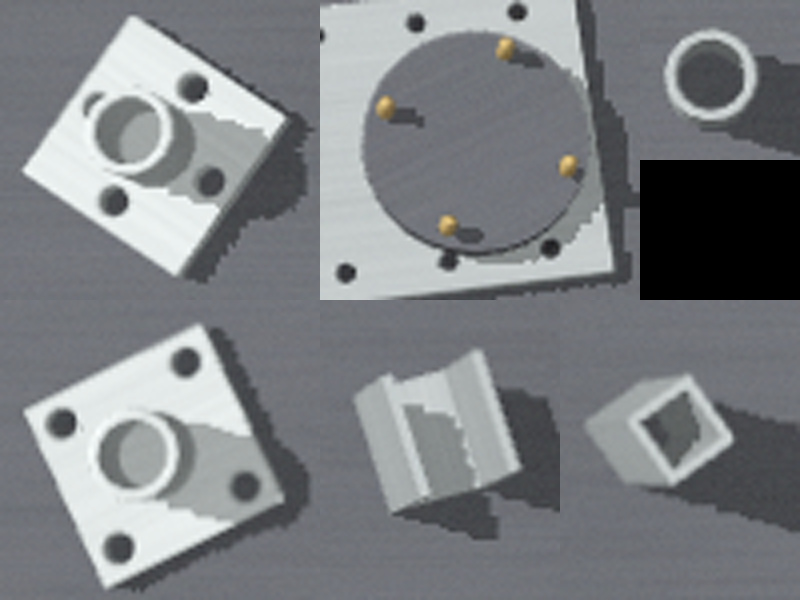

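The lower flange (187,323) has the corner holes, so it is flange_a. Next I compute all poses from these corners.

```bash
cat > loc.py <<'E'
from h import *
m=eyes.camera_model("top")
def P(pts,off,sub,z): return np.array([onplane(m,((x-sub[0])/4+off[0]-.375,(y-sub[1])/4+off[1]-.375),z) for x,y in pts])
def rep(n,q):
    s=np.linalg.norm(np.roll(q,-1,0)-q,axis=1); d=np.roll(q,-1,0)-q; a=np.degrees(np.arctan2(d[:,1],d[:,0]))
    print(n,"c",q.mean(0).round(1),"sides",s.round(1),"ang mod90",(a%90).round(1),"raw",a.round(1))
rep("flange_a",P([(205,323),(283,500),(107,587),(25,410)],(148,285),(0,300),10))
rep("holes_a",P([(186,362),(245,487),(119,547),(62,422)],(148,285),(0,300),10))
print("neck",P([(136,455)],(148,285),(0,300),48))
rep("flange_b",P([(133,16),(288,120),(178,277),(23,170)],(104,193),(0,0),10))
rep("studs",P([(505,46),(568,163),(447,223),(385,104)],(335,138),(320,0),38))
print("pipe",P([(711,75)],(320,258),(640,0),60))
rep("channel",P([(385,377),(481,349),(521,468),(425,502)],(495,180),(320,300),45))
rep("tube",P([(690,375),(733,438),(675,485),(630,425)],(465,285),(560,300),80))
E
cat loc.py | python3 - ; python3 - <<'E'
from h import *
a=cv2.imread("pics/top0.png")
m=eyes.camera_model("top")
hsv=cv2.cvtColor(a,cv2.COLOR_BGR2HSV)
# jig: bright low-sat blob in window
w=np.zeros(a.shape[:2],np.uint8);w[120:240,205:420]=255
g=((hsv[...,2]>150)&(hsv[...,1]<60)|((hsv[...,1]>150)&(hsv[...,0]<8))).astype(np.uint8)*255&w
g[:150,:262]=0 
c=max(cv2.findContours(g,0,2)[0],key=cv2.contourArea)
ap=cv2.approxPolyDP(c,6,True)[:,0];print(ap.tolist())
r=((hsv[...,1]>150)&((hsv[...,0]<8)|(hsv[...,0]>172))).astype(np.uint8)*255&w
c=max(cv2.findContours(r,0,2)[0],key=cv2.contourArea);print(cv2.approxPolyDP(c,2,True)[:,0].tolist())
z=a[130:235,210:410]
cv2.imwrite("pics/jig.png",cv2.resize(z,(800,420),interpolation=cv2.INTER_CUBIC))
E
```

```text
flange_a c [356.4 278.5  10. ] sides [91.8 91.5 92.4 94.1] ang mod90 [24.8 26.  26.4 25.7] raw [-155.2  116.    26.4  -64.3]
holes_a c [356.5 279.4  10. ] sides [65.6 65.1 65.1 64.7] ang mod90 [26.3 25.2 26.  25.7] raw [-153.7  115.2   26.   -64.3]
neck [[355.89845689 278.08400383  48.        ]]
flange_b c [537.4 368.3  10. ] sides [93.4 91.4 93.5 90.9] ang mod90 [56.2 56.2 55.9 56.1] raw [-123.8  146.2   55.9  -33.9]
studs c [641.3 -77.6  38. ] sides [64.5 64.8 64.9 64.5] ang mod90 [26.5 26.5 26.2 26.1] raw [-153.5  116.5   26.2  -63.9]
pipe [[438.98492661  -6.17054161  60.        ]]
channel c [ 561.9 -367.2   45. ] sides [48.8 59.5 49.4 62. ] ang mod90 [16.  15.4 18.9 14.9] raw [ -74.  -164.6  108.9   14.9]
tube c [ 362.2 -285.5   80. ] sides [33.5 33.8 32.8 35.4] ang mod90 [32.8 37.1 35.6 38.1] raw [-147.2  127.1   35.6  -51.9]
[[397, 132], [216, 154], [223, 226], [407, 205], [405, 189], [393, 203], [366, 206], [345, 180], [349, 158], [362, 147], [378, 145], [401, 159]]
[[275, 182], [268, 180], [265, 173], [231, 177], [232, 184], [224, 186], [226, 199], [276, 193]]
```

View pics/jig.png

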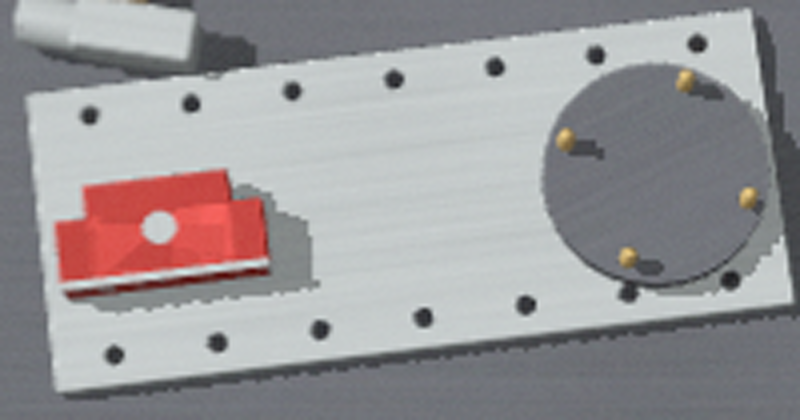

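Jig zoom (4×): plate corners (28,95), (750,10), (793,303), (57,392); magnet front top edge from (65,290) to (269,261).

```bash
cat > loc2.py <<'E'
from loc import *
J=P([(28,95),(750,10),(793,302),(57,392)],(210,130),(0,0),10); rep("jig",J)
E_=P([(64,289),(269,260)],(210,130),(0,0),30)
d=E_[0]-E_[1];print("edge",E_.round(1),np.linalg.norm(d),"normal yaw",np.degrees(np.arctan2(d[1],d[0]))-90)
h=P([(90,115),(697,43)],(210,130),(0,0),10);h2=P([(114,355),(731,280)],(210,130),(0,0),10)
d1=h[0]-h[1];d2=h2[0]-h2[1];yaw=[np.degrees(np.arctan2(d[1],d[0]))-90 for d in(d1,d2)];print("yaw",yaw)
y=np.radians(np.mean(yaw));ex=np.array([np.cos(y),np.sin(y)]);ey=np.array([-ex[1],ex[0]])
o=J.mean(0)[:2]-5*ex;print("jig origin",o,"stud pred",o-120*ey,"magnet",o+120*ey,"tube",o+120*ey-(25+10+17.5)*ex)
mid=E_.mean(0)[:2];print("from edge: magnet",mid+25*ex,"tube",mid-27.5*ex)
S=np.array([641.3,-77.6]);print("mid stud/edge magnet",(S+mid+25*ex)/2, "sep",mid+25*ex-S)
E
python3 loc2.py
python3 - <<'E'
from h import *
s=readout.state();m=eyes.camera_model("wrist");print(s["eef_pos"],s["tcp_rot"]);print(-m["R"].T@m["t"]-s["eef_pos"],m["intrinsics"][0,0],m["R"].round(2).tolist())
E
```

```text
flange_a c [356.4 278.5  10. ] sides [91.8 91.5 92.4 94.1] ang mod90 [24.8 26.  26.4 25.7] raw [-155.2  116.    26.4  -64.3]
holes_a c [356.5 279.4  10. ] sides [65.6 65.1 65.1 64.7] ang mod90 [26.3 25.2 26.  25.7] raw [-153.7  115.2   26.   -64.3]
neck [[355.89845689 278.08400383  48.        ]]
flange_b c [537.4 368.3  10. ] sides [93.4 91.4 93.5 90.9] ang mod90 [56.2 56.2 55.9 56.1] raw [-123.8  146.2   55.9  -33.9]
studs c [641.3 -77.6  38. ] sides [64.5 64.8 64.9 64.5] ang mod90 [26.5 26.5 26.2 26.1] raw [-153.5  116.5   26.2  -63.9]
pipe [[438.98492661  -6.17054161  60.        ]]
channel c [ 561.9 -367.2   45. ] sides [48.8 59.5 49.4 62. ] ang mod90 [16.  15.4 18.9 14.9] raw [ -74.  -164.6  108.9   14.9]
tube c [ 362.2 -285.5   80. ] sides [33.5 33.8 32.8 35.4] ang mod90 [32.8 37.1 35.6 38.1] raw [-147.2  127.1   35.6  -51.9]
jig c [633.5  41.3  10. ] sides [357.8 148.2 358.  148.9] ang mod90 [6.6 6.7 6.7 6.6] raw [ -83.4 -173.3   96.7    6.6]
edge [[585.  204.5  30. ]
 [598.4 107.   30. ]] 98.40449390704269 normal yaw 7.817486771790215
yaw [np.float64(6.654544836373006), np.float64(6.699059700705675)]
jig origin [628.53197721  40.6858898 ] stud pred [642.4842111  -78.50024684] magnet [614.57974331 159.87202645] tube [562.43580853 153.76792412]
from edge: magnet [616.48832555 158.65385097] tube [564.34439076 152.54974865]
mid stud/edge magnet [628.89416277  40.52692549] sep [-24.81167445 236.25385097]
[ 187.53607993 -595.97733526  214.13063744] [-3.14062497e+00 -8.78514796e-05  3.04788497e-01]
[ 71.3731349   22.66483205 171.53498107] 431.0906029607119 [[0.3, -0.95, -0.0], [-0.92, -0.29, 0.27], [-0.26, -0.08, -0.96]]
```

All consistent: sides 92, holes 65, studs 65, jig 358×148, yaw 6.7°, stud centre within 1.5 mm of the jig prediction. A small converter from world target to jog units will give the numbers for each move.

```bash
cat > t.py <<'E'
import sys,json
from h import *
from scipy.spatial.transform import Rotation as Ro
s=readout.state();R=Ro.from_euler("xyz",s["tcp_rot"]).as_matrix()
print("at",s["eef_pos"].round(1),"yaw",np.degrees(s["tcp_rot"][2]).round(1),"t",round(s["t"],2),"F",s["ft_force"].round(1),"open",round(s["opening"]*95,1))
for a in sys.argv[1:]:
    x=list(map(float,a.split(",")));d=R.T@(np.array(x[:3])-s["eef_pos"])
    tw=(np.degrees(s["tcp_rot"][2])-x[3]+180)%360-180
    print(a,"-> dp",d.round(1).tolist(),"twist",tw.round(1))
E
python3 t.py 430,-150,200,25.8 440,100,200,25.8 356.3,278.6,120,25.8
```

```text
at [ 187.5 -596.   214.1] yaw 17.5 t 0.1 F [-0.   0.6  0.4] open 95.2
430,-150,200,25.8 -> dp [365.1, -352.6, 14.5] twist -8.3
440,100,200,25.8 -> dp [449.7, -588.1, 14.7] twist -8.3
356.3,278.6,120,25.8 -> dp [423.4, -783.5, 94.9] twist -8.3
```

```bash
python3 -m jog '{"dp":[[365,-353,14],[365,-353,14],[365,-353,14],[365,-353,14],[365,-353,14],[365,-353,14],[365,-353,14],[365,-353,14]],"twist":[-4,-8,-8,-8,-8,-8,-8,-8],"claw":[-1,-1,-1,-1,-1,-1,-1,-1]}'; python3 t.py 430,-150,200,25.8 440,100,200,25.8 356.3,278.6,120,25.8
```

```text
t: 0.77
eef_pos: [346.9, -301.4, 205.3]
tcp_rot: [-3.141, 0.0, 0.444]
ft_force: [1.1, 0.0, -0.1]
opening: 0.997
at [ 346.9 -301.4  205.3] yaw 25.4 t 0.77 F [ 1.1  0.  -0.1] open 94.7
430,-150,200,25.8 -> dp [140.1, -101.1, 5.3] twist -0.4
440,100,200,25.8 -> dp [256.5, -322.5, 5.4] twist -0.4
356.3,278.6,120,25.8 -> dp [257.6, -519.8, 85.4] twist -0.4
```

```bash
python3 -m jog '{"dp":[[140,-101,5],[140,-101,5],[140,-101,5],[140,-101,5],[256,-322,5],[256,-322,5],[256,-322,5],[256,-322,5]],"twist":[0,0,0,0,0,0,0,0],"claw":[-1,-1,-1,-1,-1,-1,-1,-1]}'; python3 t.py 440,100,200,25.8 356.3,278.6,120,25.8
```

```text
t: 1.43
eef_pos: [434.4, 11.2, 200.4]
tcp_rot: [-3.142, 0.0, 0.444]
ft_force: [1.2, -0.3, 0.2]
opening: 0.997
at [434.4  11.2 200.4] yaw 25.5 t 1.43 F [ 1.2 -0.3  0.2] open 94.7
440,100,200,25.8 -> dp [43.2, -77.8, 0.4] twist -0.3
356.3,278.6,120,25.8 -> dp [44.4, -275.0, 80.4] twist -0.3
```

```bash
python3 -m jog '{"dp":[[105,-160,5],[105,-160,5],[105,-160,5],[105,-160,5],[105,-160,5],[105,-360,40],[105,-360,60],[105,-360,80]],"twist":[0,0,0,0,0,0,0,0],"claw":[-1,-1,-1,-1,-1,-1,-1,-1]}'; python3 t.py 356.3,278.6,120,25.8
```

```text
t: 2.1
eef_pos: [409.2, 307.9, 158.8]
tcp_rot: [-3.141, -0.002, 0.444]
ft_force: [1.4, 0.3, -0.5]
opening: 1.002
at [409.2 307.9 158.8] yaw 25.5 t 2.1 F [ 1.4  0.3 -0.5] open 95.2
356.3,278.6,120,25.8 -> dp [-60.4, 3.7, 38.7] twist -0.3
```

```bash
python3 -m jog '{"dp":[[-60,4,38],[-60,4,38],[-60,4,38],[-60,4,38]],"twist":[0,0,0,0],"claw":[-1,-1,-1,-1]}'; python3 t.py 356.3,278.6,16,25.8; python3 - <<'E'
from h import *
m=eyes.camera_model("wrist");cv2.imwrite("pics/w1.png",eyes.read_camera("wrist")[:,:,::-1])
print(proj(m,[356.3,278.6,48]),[proj(m,[356.3+46*np.sqrt(2)*np.cos(np.radians(25.8+45+90*k)),278.6+46*np.sqrt(2)*np.sin(np.radians(25.8+45+90*k)),10]).round() for k in range(4)])
E
```

```text
t: 2.43
eef_pos: [356.6, 276.3, 120.2]
tcp_rot: [3.141, 0.002, 0.445]
ft_force: [-0.0, 0.2, 0.8]
opening: 1.0
at [356.6 276.3 120.2] yaw 25.5 t 2.43 F [-0.   0.2  0.8] open 95.0
356.3,278.6,16,25.8 -> dp [0.9, -2.2, 104.2] twist -0.3
[313.67464154 246.72028124] [array([243., 162.]), array([249., 294.]), array([380., 293.]), array([385., 161.])]
```

View pics/w1.png

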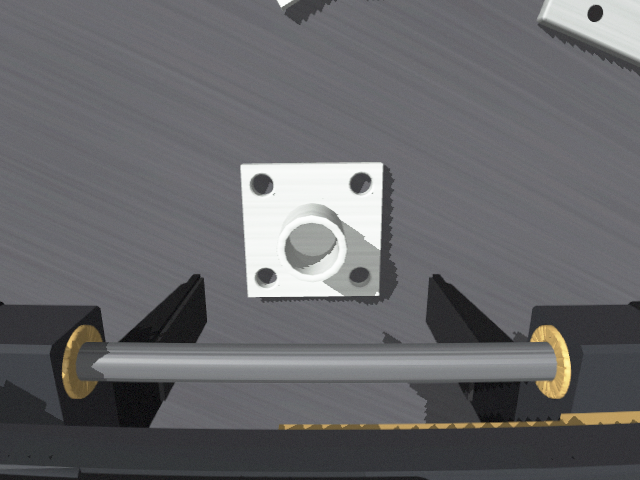

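Wrist view confirms: neck at (312,247) vs predicted (314,247), corners within 2 px, corner holes visible. Descend and grip.

```bash
python3 -m jog '{"dp":[[1,-2,40],[1,-2,75],[1,-2,95],[1,-2,104],[1,-2,104],[1,-2,104],[1,-2,104]],"twist":[-0.3,-0.3,-0.3,-0.3,-0.3,-0.3,-0.3],"claw":[-1,-1,-1,-1,-1,1,1]}'; python3 -m jog '{"dp":[[0,0,0],[0,0,0],[0,0,0],[0,0,0],[0,0,0],[0,0,0]],"twist":[0,0,0,0,0,0],"claw":[1,1,1,1,1,1]}'; python3 t.py 356.3,278.6,16,25.8
```

```text
t: 3.07
eef_pos: [358.4, 279.2, 17.8]
tcp_rot: [-3.142, -0.002, 0.449]
ft_force: [1.2, 0.1, -0.5]
opening: 0.909
t: 3.57
eef_pos: [357.5, 278.8, 16.7]
tcp_rot: [3.142, -0.0, 0.45]
ft_force: [0.9, 0.5, 0.0]
opening: 0.496
at [357.5 278.8  16.7] yaw 25.8 t 3.57 F [0.9 0.5 0. ] open 47.1
356.3,278.6,16,25.8 -> dp [-1.1, -0.4, 0.7] twist -0.0
```

```bash
python3 -m jog '{"dp":[[0,0,0],[0,0,0],[0,0,0],[0,0,-20],[0,0,-60],[0,0,-100],[0,0,-130],[0,0,-130]],"twist":[0,0,0,0,0,0,0,0],"claw":[1,1,1,1,1,1,1,1]}'; python3 t.py  450,160,146,26.3 641.3,-77.6,146,26.3
```

```text
t: 4.23
eef_pos: [359.0, 279.7, 151.2]
tcp_rot: [-3.141, -0.008, 0.45]
ft_force: [0.8, 0.1, -2.9]
opening: 0.443
at [359.  279.7 151.2] yaw 25.8 t 4.23 F [ 0.8  0.1 -2.9] open 42.1
450,160,146,26.3 -> dp [29.8, 147.4, 5.4] twist -0.5
641.3,-77.6,146,26.3 -> dp [98.8, 444.5, 5.8] twist -0.5
```

```bash
python3 -m jog '{"dp":[[99,444,6],[99,444,6],[99,444,6],[99,444,6],[99,444,6],[99,444,6],[99,444,6],[99,444,6]],"twist":[-0.5,-0.5,-0.5,-0.5,-0.5,-0.5,-0.5,-0.5],"claw":[1,1,1,1,1,1,1,1]}'; python3 -m jog '{"dp":[[26,119,20],[26,119,30],[26,119,30],[26,119,30],[26,119,30],[26,119,30],[26,119,30]],"twist":[0,0,0,0,0,0,0],"claw":[1,1,1,1,1,1,1]}'; python3 t.py  642,-77.6,90,26.3; python3 - <<'E'
from h import *
for n in("wrist","top"):
    cv2.imwrite(f"pics/{n}2.png",eyes.read_camera(n)[:,:,::-1])
E
```

```text
t: 4.9
eef_pos: [564.5, 15.3, 140.7]
tcp_rot: [-3.141, 0.002, 0.458]
ft_force: [0.3, 0.4, -3.7]
opening: 0.441
t: 5.48
eef_pos: [639.4, -76.9, 111.8]
tcp_rot: [-3.141, 0.001, 0.459]
ft_force: [-0.9, 0.8, -4.2]
opening: 0.444
at [639.4 -76.9 111.8] yaw 26.3 t 5.48 F [-0.9  0.8 -4.2] open 42.1
642,-77.6,90,26.3 -> dp [2.1, 1.8, 21.7] twist 0.0
```

View pics/wrist2.png

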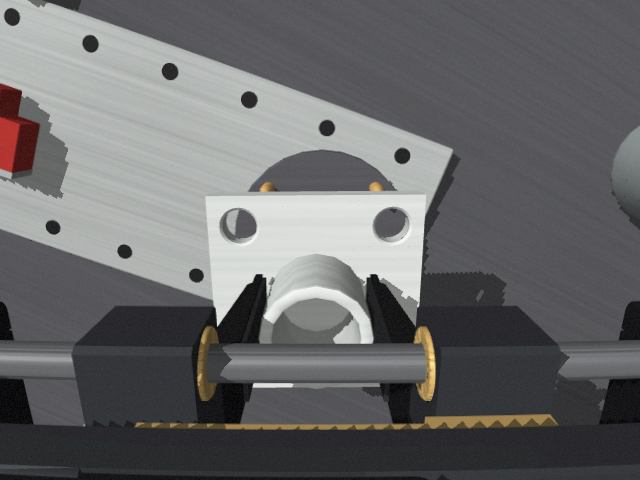

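Wrist view: two stud tips just behind the flange edge at (267,187) and (376,187); the flange's front hole rims are centred at (239,225) and (391,224). I compare the two in world coordinates.

```bash
python3 - <<'E'
from h import *
from scipy.spatial.transform import Rotation as Ro
s=readout.state();print(s["eef_pos"]);m=eyes.camera_model("wrist")
c,sn=np.cos(s["tcp_rot"][2]),np.sin(s["tcp_rot"][2]);T=lambda p:np.array([[c,sn],[sn,-c]])@(p[:2]-s["eef_pos"][:2])
a=cv2.imread("pics/wrist2.png");h=cv2.cvtColor(a,cv2.COLOR_BGR2HSV)
g=((h[...,0]>12)&(h[...,0]<25)&(h[...,1]>110)).astype(np.uint8);g[230:]=0
n,l,st,ce=cv2.connectedComponentsWithStats(g);print(st[1:].tolist())
for uv in[(239,225),(391,224)]: print("hole",onplane(m,uv,105).round(1),T(onplane(m,uv,105)).round(1))
for k in range(1,n):
    if st[k,4]>15:
        uv=(st[k,0]+st[k,2]/2,st[k,1]+2);print("stud tip",onplane(m,uv,38).round(1),T(onplane(m,uv,38)).round(1))
ang=np.radians(26.3)
for dx in(32.5,):
  for dy in(32.5,-32.5):
    p=np.array([641.3,-77.6])+[np.cos(ang)*dx-np.sin(ang)*dy,np.sin(ang)*dx+np.cos(ang)*dy];print("pred stud",p,proj(m,[*p,38]))
E
```

```text
[639.72471145 -76.78790821 112.47742163]
[[260, 182, 14, 9, 93], [369, 182, 15, 9, 95]]
hole [651.9 -33.2 105. ] [ 30.2 -33.7]
hole [681.2 -91.3 105. ] [30.7 31.4]
stud tip [660.7 -34.1  38. ] [ 37.8 -28.9]
stud tip [688.7 -90.4  38. ] [37.8 33.9]
pred stud [656.03599529 -34.06437731] [263.54659884 191.22946935]
pred stud [684.83562269 -92.33599529] [376.29698218 191.39446464]
```

```bash
python3 - <<'E'
from h import *
s=readout.state();m=eyes.camera_model("wrist")
c,sn=np.cos(s["tcp_rot"][2]),np.sin(s["tcp_rot"][2]);T=lambda p:np.array([[c,sn],[sn,-c]])@(p[:2]-s["eef_pos"][:2])
for u in(267,376.5):
    p=T(onplane(m,(u,182),22));print("base far side",p.round(1),"-> centre",(p-[4,0]).round(1))
t=eyes.camera_model("top")
for p in[(381.25,149.4),(397,178.75-.4),(366.75-.4,193.4),(351,163.7)]: print(T(onplane(t,p,38)).round(1),end=" ")
print()
b=cv2.imread("pics/top2.png")[125:215,330:450];cv2.imwrite("pics/top2c.png",cv2.resize(b,None,fx=6,fy=6,interpolation=cv2.INTER_CUBIC))
E
```

```text
base far side [ 36.6 -30.8] -> centre [ 32.6 -30.8]
base far side [36.6 36.1] -> centre [32.6 36.1]
[32.5 34.1] [-31.5  34.5] [-31.4 -31. ] [ 33.3 -30.6]
```

View pics/top2c.png

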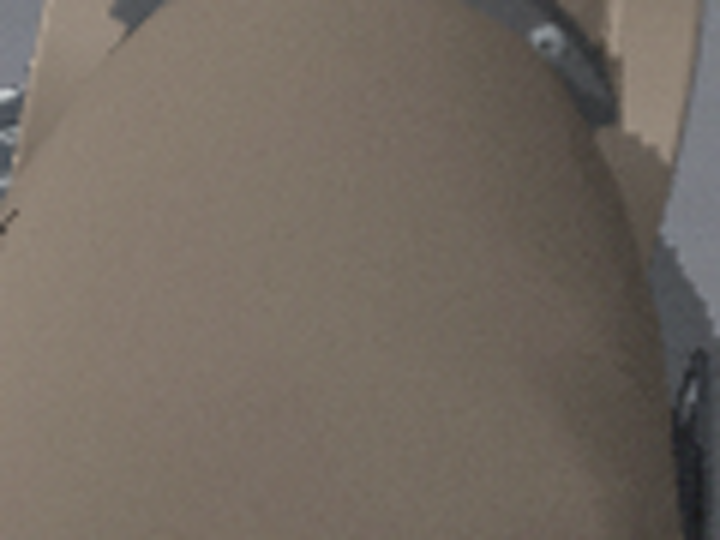

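Wrist relative and top estimates agree on a shift of about (+2, +2 to 3.8). Apply it, go to just above the tips, and look again.

```bash
python3 -m jog '{"dp":[[2,2.5,20],[2,2.5,40],[2,2.5,51],[2,2.5,51],[2,2.5,51],[2,2.5,51]],"twist":[0,0,0,0,0,0],"claw":[1,1,1,1,1,1]}'; python3 - <<'E'
from h import *
s=readout.state();m=eyes.camera_model("wrist");print(s["eef_pos"],s["ft_force"])
cv2.imwrite("pics/wrist3.png",eyes.read_camera("wrist")[:,:,::-1])
a=cv2.imread("pics/wrist3.png");cv2.imwrite("pics/wrist3c.png",cv2.resize(a[150:350,160:480],(800,500),interpolation=cv2.INTER_CUBIC))
E
```

```text
t: 6.08
eef_pos: [643.5, -79.1, 62.3]
tcp_rot: [3.141, -0.001, 0.459]
ft_force: [-0.0, -0.0, -3.5]
opening: 0.441
[643.52092264 -79.07935901  62.33696813] [-0.03503602 -0.04500127 -3.53911756]
```

View pics/wrist3c.png

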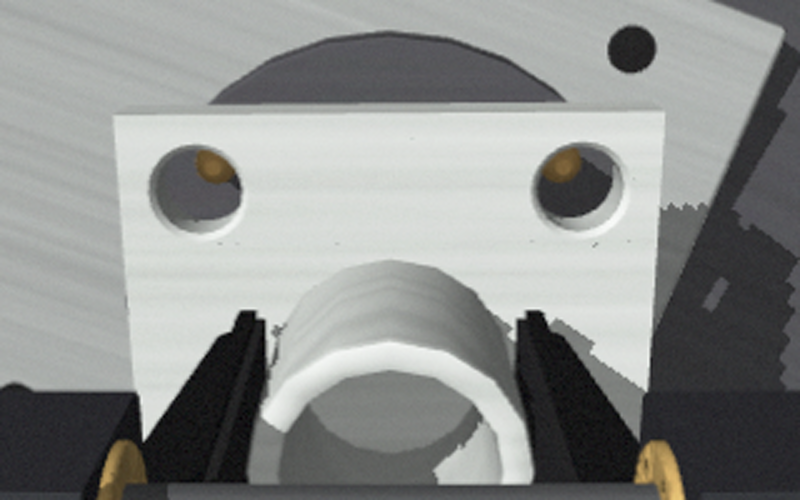

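Both tips now show inside the holes: crop studs (213,167) and (563,167), hole rims (197,190) and (578,188).

```bash
python3 - <<'E'
from h import *
s=readout.state();m=eyes.camera_model("wrist")
c,sn=np.cos(s["tcp_rot"][2]),np.sin(s["tcp_rot"][2]);T=lambda p:np.array([[c,sn],[sn,-c]])@(p[:2]-s["eef_pos"][:2])
f=lambda x,y:(160+x/2.5-.3,150+y/2.5-.3)
for p in[(197,190),(578,188)]: print("hole",T(onplane(m,f(*p),s["eef_pos"][2]-6.8)).round(1))
for p in[(213,167),(563,167)]: print("stud",T(onplane(m,f(*p),37)).round(1))
E
python3 t.py 643,-78,62,26.3
```

```text
hole [ 30.1 -33.8]
hole [30.5 31.3]
stud [ 29.9 -34.1]
stud [29.9 31.6]
at [643.6 -79.2  62.5] yaw 26.3 t 6.13 F [ 0.4 -0.3 -4. ] open 42.3
643,-78,62,26.3 -> dp [-0.0, -1.3, 0.5] twist -0.0
```

Aligned to within 0.5 mm. Lower to seat.

```bash
python3 -m jog '{"dp":[[0,0,5],[0,0,10],[0,0,15],[0,0,19],[0,0,21],[0,0,22.5],[0,0,23.5],[0,0,23.5]],"twist":[0,0,0,0,0,0,0,0],"claw":[1,1,1,1,1,1,1,1]}'; python3 t.py
```

```text
t: 6.8
eef_pos: [642.8, -79.2, 38.7]
tcp_rot: [-3.142, 0.0, 0.458]
ft_force: [-4.4, 0.4, 6.7]
opening: 0.441
at [642.8 -79.2  38.7] yaw 26.3 t 6.8 F [-4.4  0.4  6.7] open 41.9
```

```bash
python3 -m jog '{"dp":[[0,0,0],[0,0,0],[0,0,0],[0,0,0],[0,0,0],[0,0,0],[0,0,-20],[0,0,-60]],"twist":[0,0,0,0,0,0,0,0],"claw":[-1,-1,-1,-1,-1,-1,-1,-1]}'; python3 t.py 439,-6.2,140,26.3
```

```text
t: 7.47
eef_pos: [640.9, -78.9, 94.2]
tcp_rot: [-3.137, 0.006, 0.458]
ft_force: [0.2, -0.1, 0.3]
opening: 0.946
at [640.9 -78.9  94.2] yaw 26.3 t 7.47 F [ 0.2 -0.1  0.3] open 89.9
439,-6.2,140,26.3 -> dp [-149.2, -154.7, -44.1] twist -0.0
```

```bash
python3 -m jog '{"dp":[[-20,-20,-30],[-149,-155,-42],[-149,-155,-42],[-149,-155,-42],[-149,-155,-42],[-149,-155,-42],[-149,-155,-42],[-149,-155,-42]],"twist":[0,0,0,0,0,0,0,0],"claw":[-1,-1,-1,-1,-1,-1,-1,-1]}'; python3 t.py 439,-6.2,26,26.3;python3 - <<'E'
from h import *
m=eyes.camera_model("wrist");print(proj(m,[439,-6.2,60]),proj(m,[439,-6.2,0]))
a=eyes.read_camera("wrist")[:,:,::-1];b=eyes.read_camera("top")[:,:,::-1]
c=np.zeros((480,800,3),np.uint8);c[:320,:400]=a[100:420,120:520];c[:,400:]=cv2.resize(b[130:226,340:420],(400,480),interpolation=cv2.INTER_CUBIC);cv2.imwrite("pics/p4.png",c)
E
```

```text
t: 8.13
eef_pos: [440.8, -6.0, 140.3]
tcp_rot: [3.141, -0.001, 0.459]
ft_force: [0.3, -0.8, 0.5]
opening: 1.002
at [440.8  -6.  140.3] yaw 26.3 t 8.13 F [ 0.3 -0.8  0.5] open 95.2
439,-6.2,26,26.3 -> dp [-1.8, -0.7, 114.3] twist -0.0
[316.28595597 246.98448481] [316.31264754 223.58510211]
```

View pics/p4.png

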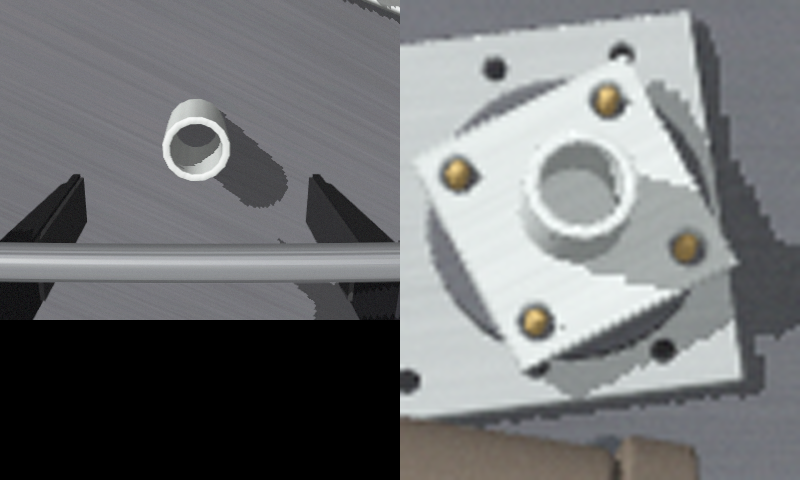

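Right half: flange seated with all four studs through its holes, neck top centred at crop (578,189). Left half: pipe rim at wrist pixel (316,249), as predicted. Next, the neck position and the pipe grip.

```bash
python3 - <<'E'
from h import *
t=eyes.camera_model("top");print("neck",onplane(t,(375.2,167.4),70))
E
python3 -m jog '{"dp":[[-2,-1,40],[-2,-1,75],[-2,-1,100],[-2,-1,114],[-2,-1,114],[-2,-1,114],[-2,-1,114],[-2,-1,114]],"twist":[0,0,0,0,0,0,0,0],"claw":[-1,-1,-1,-1,-1,-1,1,1]}'; python3 -m jog '{"dp":[[0,0,0],[0,0,0],[0,0,0],[0,0,0],[0,0,0],[0,0,0],[0,0,0],[0,0,0]],"twist":[0,0,0,0,0,0,0,0],"claw":[1,1,1,1,1,1,1,1]}'; python3 t.py 439,-6.2,26,26.3 641,-78,130,26.3
```

```text
neck [639.55545519 -77.79399554  70.        ]
t: 8.9
eef_pos: [439.4, -6.4, 26.6]
tcp_rot: [3.14, -0.001, 0.458]
ft_force: [1.0, 0.1, 0.3]
opening: 0.909
t: 9.57
eef_pos: [438.7, -6.2, 25.7]
tcp_rot: [3.141, -0.0, 0.458]
ft_force: [-0.3, -0.5, 1.7]
opening: 0.435
at [438.7  -6.2  25.7] yaw 26.3 t 9.57 F [-0.3 -0.5  1.7] open 41.3
439,-6.2,26,26.3 -> dp [0.3, 0.1, -0.3] twist -0.0
641,-78,130,26.3 -> dp [149.7, 153.9, -104.2] twist -0.0
```

```bash
python3 -m jog '{"dp":[[0,0,-30],[0,0,-70],[15,15,-100],[149,153,-110],[149,153,-110],[149,153,-110],[149,153,-110],[149,153,-110]],"twist":[0,0,0,0,0,0,0,0],"claw":[1,1,1,1,1,1,1,1]}';  python3 t.py 639.5,-77.8,112,26.3
```

```text
t: 10.23
eef_pos: [642.8, -78.8, 135.5]
tcp_rot: [3.141, -0.001, 0.458]
ft_force: [-0.4, 0.3, -2.7]
opening: 0.434
at [642.8 -78.8 135.5] yaw 26.2 t 10.23 F [-0.4  0.3 -2.7] open 41.3
639.5,-77.8,112,26.3 -> dp [-2.6, -2.4, 23.5] twist -0.1
```

```bash
python3 -m jog '{"dp":[[-2.6,-2.4,20],[-2.6,-2.4,24],[-2.6,-2.4,24],[-2.6,-2.4,24],[-2.6,-2.4,24],[-2.6,-2.4,24]],"twist":[0,0,0,0,0,0],"claw":[1,1,1,1,1,1]}';  python3 t.py 639.5,-77.8,96,26.3; python3 - <<'E'
from h import *
m=eyes.camera_model("wrist")
a=eyes.read_camera("wrist")[:,:,::-1];sm=eyes.camera_model("scene");b=eyes.read_camera("scene")[:,:,::-1]
u,v=proj(sm,[640,-78,80]).astype(int);print(u,v,m["R"].tolist())
c=np.zeros((500,800,3),np.uint8);c[:320,:400]=a[100:420,120:520];c[:,400:]=cv2.resize(b[v-50:v+50,u-40:u+40],(400,500),interpolation=cv2.INTER_CUBIC);cv2.imwrite("pics/p5.png",c)
E
```

```text
t: 10.73
eef_pos: [636.5, -76.3, 112.7]
tcp_rot: [3.141, -0.001, 0.459]
ft_force: [0.4, 0.5, -2.2]
opening: 0.436
at [636.5 -76.3 112.7] yaw 26.3 t 10.73 F [ 0.4  0.5 -2.2] open 41.4
639.5,-77.8,96,26.3 -> dp [2.0, 2.7, 16.7] twist -0.0
245 277 [[0.4430755552521013, -0.8964833451391475, -0.0012900489021053568], [-0.8636942559394102, -0.4272547079525289, 0.26736799881375334], [-0.24024213742662628, -0.11735001670441735, -0.9635936327021689]]
```

View pics/p5.png

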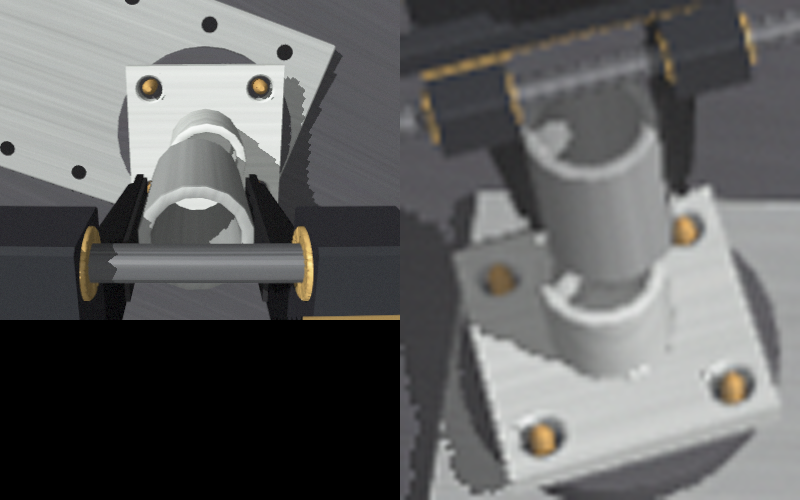

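Pipe held just above the neck, offset as the numbers say (neck axis at crop x≈206 vs pipe 200). Correct by (+2, +2.7), lower most of the way and check.

```bash
python3 -m jog '{"dp":[[2,2.7,4],[2,2.7,9],[2,2.7,12],[2,2.7,12],[2,2.7,12],[2,2.7,12]],"twist":[0,0,0,0,0,0],"claw":[1,1,1,1,1,1]}';  python3 t.py 639.5,-77.8,96,26.3; python3 - <<'E'
from h import *
m=eyes.camera_model("wrist")
a=eyes.read_camera("wrist")[:,:,::-1];sm=eyes.camera_model("scene");b=eyes.read_camera("scene")[:,:,::-1]
cv2.imwrite("pics/w6.png",a);cv2.imwrite("pics/s6.png",b)
u,v=proj(sm,[640,-78,80]).astype(int)
c=np.zeros((500,800,3),np.uint8);c[:,:400]=cv2.resize(a[165:365,240:400],(400,500),interpolation=cv2.INTER_CUBIC);c[:,400:]=cv2.resize(b[v-50:v+50,u-40:u+40],(400,500),interpolation=cv2.INTER_CUBIC);cv2.imwrite("pics/p6.png",c)
E
```

```text
t: 11.33
eef_pos: [639.5, -78.0, 99.6]
tcp_rot: [-3.142, 0.0, 0.458]
ft_force: [-0.1, 0.1, -2.4]
opening: 0.431
at [639.5 -78.   99.6] yaw 26.3 t 11.33 F [-0.1  0.1 -2.4] open 41.0
639.5,-77.8,96,26.3 -> dp [0.0, -0.2, 3.6] twist -0.0
```

View pics/p6.png

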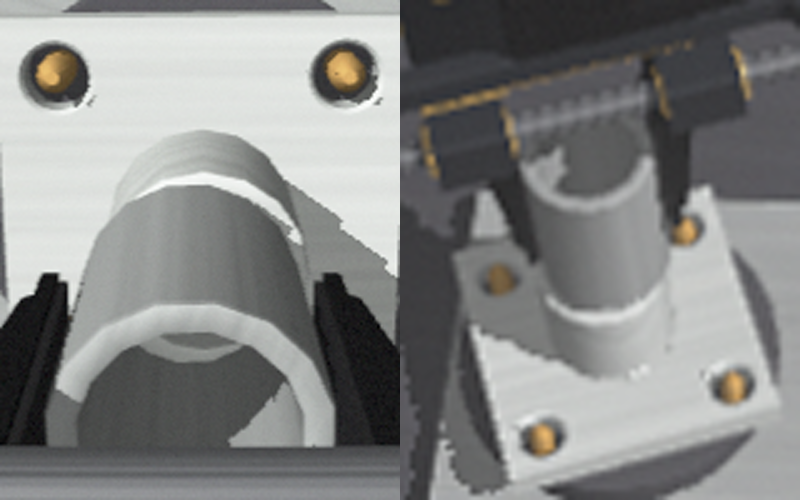

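Crescent of the neck rim is a little thicker on the right (+tool y). I fit both rims: upper crescent edge as the neck (z=70), lower edge as the pipe's lower end.

```bash
python3 - <<'E'
from h import *
from scipy.optimize import least_squares
s=readout.state();m=eyes.camera_model("wrist");a=cv2.imread("pics/w6.png",0).astype(int)
c,sn=np.cos(s["tcp_rot"][2]),np.sin(s["tcp_rot"][2]);T=lambda p:np.array([[c,sn],[sn,-c]])@(p[:2]-s["eef_pos"][:2])
N=[];Q=[]
for u in range(293,358,3):
    col=a[225:265,u]; r=np.where(col>225)[0]
    if len(r): print(u,225+r.min(),225+r.max(),end="; "); N.append(T(onplane(m,(u,225+r.min()-.5),70)));Q.append(T(onplane(m,(u,225+r.max()+.5),s["eef_pos"][2]-25.7)))
print()
for n,X in(("neck",N),("pipe",Q)):
    X=np.array(X);f=least_squares(lambda p:np.hypot(*(X-p).T)-21,[0,0],loss="soft_l1",f_scale=.3);print(n,f.x.round(2),np.abs(f.fun).round(1))
sm=eyes.camera_model("scene");a=cv2.imread("pics/s6.png",0).astype(int)
for v0 in[]:pass
u,v=proj(sm,[640,-78,70]);print(u,v)
for r in range(270,302,3): print(r,a[r,225:285].tolist()[::2]) if 0 else None
E
```

```text
296 242 243; 299 240 241; 302 238 240; 305 237 239; 308 236 238; 311 236 238; 314 235 238; 317 235 238; 320 234 238; 323 235 238; 326 235 238; 329 236 239; 332 236 240; 335 237 241; 338 238 243; 341 240 243; 344 242 245; 347 244 246; 353 231 234; 356 225 259; 
neck [-0.85  1.37] [ 0.1  0.   0.2  0.1  0.1  0.2  0.   0.2  0.3  0.2  0.   0.3  0.   0.
  0.1  0.2  0.3  0.2  6.7 10. ]
pipe [-1.61  0.27] [0.  0.3 0.1 0.1 0.2 0.  0.2 0.3 0.3 0.2 0.  0.1 0.2 0.2 0.5 0.2 0.2 0.7
 7.1 0.1]
245.81655843221492 280.3306681255328
```

Shift of (+0.8, +1.1) needed; apply and set down.

```bash
python3 -m jog '{"dp":[[0.8,1.1,0],[0.8,1.1,1],[0.8,1.1,2],[0.8,1.1,3],[0.8,1.1,3.5],[0.8,1.1,4],[0.8,1.1,4],[0.8,1.1,4]],"twist":[0,0,0,0,0,0,0,0],"claw":[1,1,1,1,1,1,1,1]}';  python3 t.py
```

```text
t: 12.1
eef_pos: [640.7, -78.6, 95.8]
tcp_rot: [3.142, 0.0, 0.458]
ft_force: [-1.0, -0.6, -0.4]
opening: 0.436
at [640.7 -78.6  95.8] yaw 26.3 t 12.1 F [-1.  -0.6 -0.4] open 41.4
```

```bash
python3 -m jog '{"dp":[[0,0,0.4],[0,0,0.4],[0,0,0.4],[0,0,0.4],[0,0,0.4],[0,0,0.4],[0,0,0.4],[0,0,0.4]],"twist":[0,0,0,0,0,0,0,0],"claw":[0.1,0.1,0,0,-0.2,-0.2,-0.5,-1]}'; python3 -m jog '{"dp":[[0,0,0],[0,0,0],[0,0,0],[0,0,-25],[0,0,-60],[0,0,-100],[0,0,-130],[0,0,-130]],"twist":[0,0,0,0,0,0,0,0],"claw":[-1,-1,-1,-1,-1,-1,-1,-1]}';  python3 t.py 562,-367.2,150,106 562,-367.2,150,-74 562,-367.2,150,16
```

```text
t: 12.77
eef_pos: [640.7, -78.6, 95.3]
tcp_rot: [3.141, 0.0, 0.458]
ft_force: [0.3, -0.1, 0.9]
opening: 0.686
t: 13.43
eef_pos: [642.8, -79.0, 232.1]
tcp_rot: [3.135, -0.008, 0.458]
ft_force: [-0.1, -0.0, 1.5]
opening: 1.001
at [642.8 -79.  232.1] yaw 26.3 t 13.43 F [-0.1 -0.   1.5] open 95.0
562,-367.2,150,106 -> dp [-200.6, 222.2, 81.9] twist -79.7
562,-367.2,150,-74 -> dp [-200.6, 222.2, 81.9] twist 100.3
562,-367.2,150,16 -> dp [-200.6, 222.2, 81.9] twist 10.3
```

```bash
python3 -m jog '{"dp":[[-200,222,20],[-200,222,40],[-200,222,60],[-200,222,80],[-200,222,80],[-200,222,80],[-200,222,80],[-200,222,80]],"twist":[5,10.3,10.3,10.3,10.3,10.3,10.3,10.3],"claw":[-1,-1,-1,-1,-1,-1,-1,-1]}'; python3 -m jog '{"dp":[[0,0,0],[0,0,0],[0,0,0],[0,0,0]],"twist":[0,0,0,0],"claw":[-1,-1,-1,-1]}'; python3 t.py 562,-367.2,100,16; python3 - <<'E'
from h import *
m=eyes.camera_model("wrist");t=eyes.camera_model("top")
a=eyes.read_camera("wrist")[:,:,::-1];b=eyes.read_camera("top")[:,:,::-1]
cv2.imwrite("pics/t7.png",b)
y=np.radians(16)
for z in(45,0):
  for i,j in((30,25),(30,-25),(-30,-25),(-30,25)): print(z,proj(m,[562+np.cos(y)*i-np.sin(y)*j,-367.2+np.sin(y)*i+np.cos(y)*j,z]).round(0)-[160,100],end=" ")
print(proj(t,[640.3,-77.8,130]),proj(t,[640.3,-77.8,70]))
c=np.zeros((400,800,3),np.uint8);c[:320,:320]=a[100:420,160:480];c[:400,400:]=cv2.resize(b[130:210,340:420],(400,400),interpolation=cv2.INTER_CUBIC);cv2.imwrite("pics/p7.png",c)
E
```

```text
t: 14.1
eef_pos: [557.4, -369.9, 143.0]
tcp_rot: [-3.14, 0.002, 0.276]
ft_force: [-0.8, 0.5, 0.5]
opening: 1.001
t: 14.43
eef_pos: [560.2, -365.0, 145.8]
tcp_rot: [3.141, -0.0, 0.28]
ft_force: [0.2, 0.1, 0.3]
opening: 1.001
at [ 560.2 -365.   145.8] yaw 16.0 t 14.43 F [0.2 0.1 0.3] open 95.1
562,-367.2,100,16 -> dp [1.1, 2.5, 45.8] twist 0.0
45 [122.  88.] 45 [200.  88.] 45 [198. 176.] 45 [124. 176.] 0 [127.  78.] 0 [194.  78.] 0 [193. 156.] 0 [128. 156.] [378.03842701 157.71853032] [375.19551407 167.0094083 ]
```

View pics/p7.png

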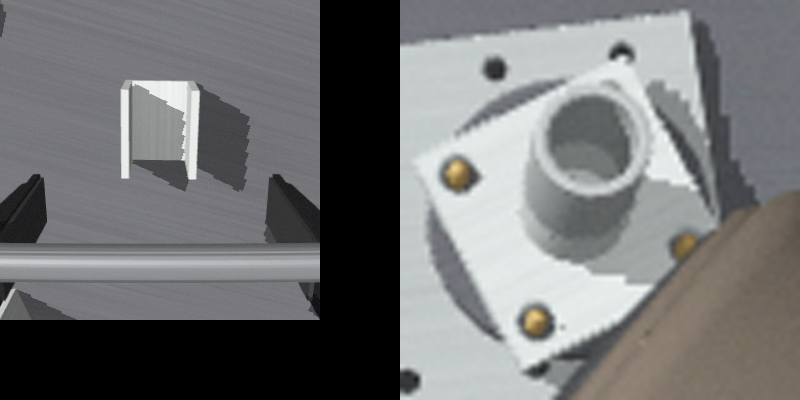

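Pipe stands centred on the neck (rim at crop (590,139), within 0.5 px of prediction). Channel appears within 2 px of prediction and square to the gripper. Grip it.

```bash
python3 -m jog '{"dp":[[1,2.5,40],[1,2.5,80],[1,2.5,110],[1,2.5,128],[1,2.5,133],[1,2.5,133],[1,2.5,133],[1,2.5,133]],"twist":[0,0,0,0,0,0,0,0],"claw":[-1,-1,-1,-1,-1,-1,1,1]}'; python3 -m jog '{"dp":[[0,0,0],[0,0,0],[0,0,0],[0,0,0],[0,0,0],[0,0,0],[0,0,0],[0,0,0]],"twist":[0,0,0,0,0,0,0,0],"claw":[1,1,1,1,1,1,1,1]}'; python3 t.py
```

```text
t: 15.2
eef_pos: [562.1, -368.7, 14.2]
tcp_rot: [3.139, -0.002, 0.279]
ft_force: [0.0, -0.5, -0.2]
opening: 0.911
t: 15.87
eef_pos: [561.2, -368.3, 12.5]
tcp_rot: [-3.142, 0.0, 0.279]
ft_force: [-0.9, 0.5, 2.6]
opening: 0.527
at [ 561.2 -368.3   12.5] yaw 16.0 t 15.87 F [-0.9  0.5  2.6] open 50.0
```

```bash
python3 -m jog '{"dp":[[0,0,-30],[0,0,-70],[0,0,-110],[0,0,-150],[0,0,-190],[0,0,-208],[0,0,-208],[0,0,-208]],"twist":[0,0,-7,-14,-21,-28,-35,-42],"claw":[1,1,1,1,1,1,1,1]}'; python3 t.py 628.7,40,215,96.7
```

```text
t: 16.53
eef_pos: [561.5, -368.5, 221.8]
tcp_rot: [3.139, 0.0, 1.018]
ft_force: [-0.6, 0.3, -2.4]
opening: 0.524
at [ 561.5 -368.5  221.8] yaw 58.3 t 16.53 F [-0.6  0.3 -2.4] open 49.8
628.7,40,215,96.7 -> dp [382.9, -157.4, 6.3] twist -38.4
```

```bash
python3 -m jog '{"dp":[[383,-157,0],[383,-157,0],[383,-157,0],[383,-157,0],[383,-157,0],[383,-157,0],[383,-157,0],[383,-157,0]],"twist":[-7,-14,-21,-28,-35,-38,-38,-38],"claw":[1,1,1,1,1,1,1,1]}'; python3 t.py 628.7,40,120,96.7
```

```text
t: 17.2
eef_pos: [617.5, -37.8, 220.1]
tcp_rot: [-3.141, 0.0, 1.675]
ft_force: [0.2, 0.3, -2.2]
opening: 0.525
at [617.5 -37.8 220.1] yaw 96.0 t 17.2 F [ 0.2  0.3 -2.2] open 49.9
628.7,40,120,96.7 -> dp [76.2, 19.2, 100.0] twist -0.7
```

```bash
python3 -m jog '{"dp":[[76,19,0],[76,19,0],[76,19,20],[76,19,60],[76,19,100],[76,19,140],[76,19,160],[76,19,160]],"twist":[-0.3,-0.3,-0.3,-0.3,-0.3,-0.3,-0.3,-0.3],"claw":[1,1,1,1,1,1,1,1]}'; python3 -m jog '{"dp":[[0,0,0],[0,0,0],[0,0,0],[0,0,0]],"twist":[0,0,0,0],"claw":[1,1,1,1]}'; python3 t.py 628.7,40,23,96.7
```

```text
t: 17.87
eef_pos: [626.2, 37.8, 55.3]
tcp_rot: [-3.133, -0.001, 1.68]
ft_force: [-0.1, 0.1, -2.3]
opening: 0.527
t: 18.2
eef_pos: [629.5, 37.7, 62.2]
tcp_rot: [3.139, 0.001, 1.68]
ft_force: [-0.1, 0.6, -1.7]
opening: 0.529
at [629.5  37.7  62.2] yaw 96.3 t 18.2 F [-0.1  0.6 -1.7] open 50.3
628.7,40,23,96.7 -> dp [2.4, -0.6, 39.2] twist -0.4
```

```bash
python3 -m jog '{"dp":[[2.4,-0.6,15],[2.4,-0.6,28],[2.4,-0.6,34],[2.4,-0.6,36],[2.4,-0.6,37.5],[2.4,-0.6,39],[2.4,-0.6,39.5],[2.4,-0.6,39.5]],"twist":[-0.4,-0.4,-0.4,-0.4,-0.4,-0.4,-0.4,-0.4],"claw":[1,1,1,1,1,1,1,1]}'; python3 t.py 628.7,40,23,96.7
```

```text
t: 18.87
eef_pos: [627.9, 40.0, 22.5]
tcp_rot: [3.141, 0.0, 1.687]
ft_force: [-5.3, -0.4, 10.5]
opening: 0.524
at [627.9  40.   22.5] yaw 96.7 t 18.87 F [-5.3 -0.4 10.5] open 49.8
628.7,40,23,96.7 -> dp [-0.1, 0.8, -0.5] twist -0.0
```

Down on the plate. Release, rise, move toward the tube at (362,-285), and check placement with the top camera.

```bash
python3 -m jog '{"dp":[[0,0.4,-0.5],[0,0.4,-0.5],[0,0.4,-0.5],[0,0.4,-0.5],[0,0.4,-0.5],[0,0.4,-0.5],[0,0.4,-0.5],[0,0.4,-0.5]],"twist":[0,0,0,0,0,0,0,0],"claw":[0.1,0,-0.1,-0.3,-0.6,-1,-1,-1]}'; python3 -m jog '{"dp":[[0,0,0],[0,0,-20],[0,0,-60],[0,0,-100],[0,0,-140],[0,0,-180],[0,0,-190],[0,0,-190]],"twist":[0,0,0,0,0,0,0,0],"claw":[-1,-1,-1,-1,-1,-1,-1,-1]}';  python3 t.py 440,0,210,36 362.2,-285.5,170,36
```

```text
t: 19.53
eef_pos: [628.3, 40.1, 21.2]
tcp_rot: [-3.142, 0.0, 1.687]
ft_force: [0.8, -0.4, 0.0]
opening: 0.843
t: 20.2
eef_pos: [629.4, 40.1, 215.0]
tcp_rot: [3.135, 0.001, 1.687]
ft_force: [0.5, 0.0, -0.5]
opening: 1.001
at [629.4  40.1 215. ] yaw 96.7 t 20.2 F [ 0.5  0.  -0.5] open 95.1
440,0,210,36 -> dp [-17.9, -192.8, 3.8] twist 60.7
362.2,-285.5,170,36 -> dp [-292.4, -303.4, 43.4] twist 60.7
```

```bash
python3 -m jog '{"dp":[[-292,-303,10],[-292,-303,10],[-292,-303,10],[-292,-303,10],[-292,-303,10],[-292,-303,30],[-292,-303,40],[-292,-303,43]],"twist":[7,14,21,28,35,42,49,56],"claw":[-1,-1,-1,-1,-1,-1,-1,-1]}'; python3 t.py 362.2,-285.5,170,36
```

```text
t: 20.87
eef_pos: [415.9, -216.9, 184.9]
tcp_rot: [-3.14, 0.0, 0.704]
ft_force: [0.8, -1.6, 0.4]
opening: 0.997
at [ 415.9 -216.9  184.9] yaw 40.3 t 20.87 F [ 0.8 -1.6  0.4] open 94.7
362.2,-285.5,170,36 -> dp [-85.3, 17.5, 14.9] twist 4.3
```

```bash
python3 -m jog '{"dp":[[-85,17,10],[-85,17,15],[-85,17,15],[-85,17,15],[-85,17,15],[-85,17,15]],"twist":[4,4,4,4,4,4],"claw":[-1,-1,-1,-1,-1,-1]}'; python3 t.py 362.2,-285.5,45,36; python3 - <<'E'
from h import *
m=eyes.camera_model("wrist");t=eyes.camera_model("top")
a=eyes.read_camera("wrist")[:,:,::-1];b=eyes.read_camera("top")[:,:,::-1]
cv2.imwrite("pics/t8.png",b)
y=np.radians(36)
for z in(80,):
  for i,j in((17.5,17.5),(17.5,-17.5),(-17.5,-17.5),(-17.5,17.5)): print(z,proj(m,[362.2+np.cos(y)*i-np.sin(y)*j,-285.5+np.sin(y)*i+np.cos(y)*j,z]).round(0)-[160,100],end=" ")
c=np.zeros((440,800,3),np.uint8);c[:320,:320]=a[100:420,160:480];c[:440,320:]=cv2.resize(b[125:235,240:360],(480,440),interpolation=cv2.INTER_CUBIC);cv2.imwrite("pics/p8.png",c)
E
```

```text
t: 21.37
eef_pos: [364.9, -283.4, 170.8]
tcp_rot: [-3.141, -0.0, 0.641]
ft_force: [0.4, 1.0, 0.4]
opening: 0.998
at [ 364.9 -283.4  170.8] yaw 36.7 t 21.37 F [0.4 1.  0.4] open 94.8
362.2,-285.5,45,36 -> dp [-3.4, 0.1, 125.8] twist 0.7
80 [130. 118.] 80 [186. 118.] 80 [184. 171.] 80 [130. 171.]
```

View pics/p8.png

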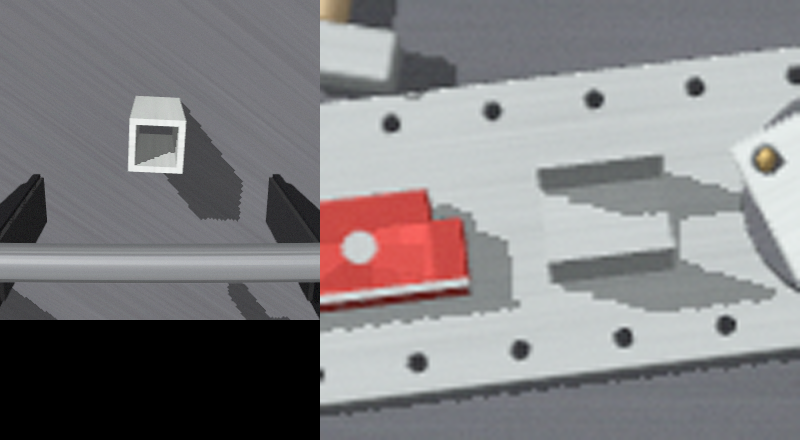

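Tube rim corners at wrist crop (130,118),(184,121),(183,174),(128,170): the gripper is about 3° off its sides. The channel stands open side up between magnet and disc. Check its pose.

```bash
python3 - <<'E'
from h import *
t=eyes.camera_model("top")
y=np.radians(6.68);ex=np.array([np.cos(y),np.sin(y)]);ey=np.array([-ex[1],ex[0]]);o=np.array([628.6,40.6])
for x,v,z in[(538,170,55),(662,155,55),(675,250,55),(550,267,55),(552,283,10),(678,268,10)]:
    p=onplane(t,(240+(x-320)/4-.375,125+v/4-.375),z)[:2]-o;print(np.round([p@ex,p@ey],1))
E
python3 -m jog '{"dp":[[-3,0,40],[-3,0,80],[-3,0,110],[-3,0,122],[-3,0,126],[-3,0,126],[-3,0,126],[-3,0,126]],"twist":[3,3,3,3,3,3,3,3],"claw":[-1,-1,-1,-1,-1,-1,1,1]}'; python3 -m jog '{"dp":[[0,0,0],[0,0,0],[0,0,0],[0,0,0],[0,0,0],[0,0,0],[0,0,0],[0,0,0]],"twist":[0,0,0,0,0,0,0,0],"claw":[1,1,1,1,1,1,1,1]}'; python3 t.py
```

```text
[20.1 30.1]
[ 20.2 -28.4]
[-25.8 -28.8]
[-26.8  29.9]
[-24.   30.8]
[-24.1 -30.7]
t: 22.13
eef_pos: [362.7, -286.3, 46.3]
tcp_rot: [3.14, -0.0, 0.588]
ft_force: [-0.1, -0.1, -0.7]
opening: 0.914
t: 22.8
eef_pos: [361.9, -286.1, 45.1]
tcp_rot: [-3.141, 0.0, 0.588]
ft_force: [0.6, -0.8, -1.5]
opening: 0.363
at [ 361.9 -286.1   45.1] yaw 33.7 t 22.8 F [ 0.6 -0.8 -1.5] open 34.5
```

Channel measures centred to about 0.5 mm and square. Tube gripped (34.5 mm). Carry it to (563, 153.5), yaw 6.7.

```bash
python3 -m jog '{"dp":[[0,0,-30],[0,0,-70],[0,0,-110],[0,0,-140],[0,0,-150],[0,0,-150]],"twist":[0,0,7,14,21,27],"claw":[1,1,1,1,1,1]}'; python3 t.py 563,153.5,190,6.7
```

```text
t: 23.3
eef_pos: [362.6, -286.7, 197.8]
tcp_rot: [3.138, -0.003, 0.11]
ft_force: [0.8, -0.1, -3.6]
opening: 0.366
at [ 362.6 -286.7  197.8] yaw 6.3 t 23.3 F [ 0.8 -0.1 -3.6] open 34.8
563,153.5,190,6.7 -> dp [247.6, -415.5, 6.9] twist -0.4
```

```bash
python3 -m jog '{"dp":[[247,-415,5],[247,-415,5],[247,-415,5],[247,-415,5],[247,-415,5],[247,-415,5],[247,-415,5],[247,-415,5]],"twist":[0,0,0,0,0,0,0,0],"claw":[1,1,1,1,1,1,1,1]}'; python3 t.py 563,153.5,75,6.7
```

```text
t: 23.97
eef_pos: [498.1, 20.3, 191.3]
tcp_rot: [-3.142, 0.001, 0.116]
ft_force: [1.2, -1.3, -2.7]
opening: 0.367
at [498.1  20.3 191.3] yaw 6.7 t 23.97 F [ 1.2 -1.3 -2.7] open 34.9
563,153.5,75,6.7 -> dp [80.0, -124.8, 116.3] twist -0.0
```

```bash
python3 -m jog '{"dp":[[76,-115,20],[76,-115,30],[76,-115,50],[76,-115,70],[76,-115,80],[76,-115,80],[76,-115,80],[76,-115,80]],"twist":[0,0,0,0,0,0,0,0],"claw":[1,1,1,1,1,1,1,1]}'; python3 t.py 563,153.5,75,6.7
```

```text
t: 24.63
eef_pos: [560.4, 140.3, 112.7]
tcp_rot: [3.141, -0.001, 0.115]
ft_force: [0.3, -0.3, -3.4]
opening: 0.364
at [560.4 140.3 112.7] yaw 6.6 t 24.63 F [ 0.3 -0.3 -3.4] open 34.6
563,153.5,75,6.7 -> dp [4.1, -12.8, 37.7] twist -0.1
```

```bash
python3 -m jog '{"dp":[[4,-13,20],[4,-13,40],[4,-13,48],[4,-13,48],[4,-13,48],[4,-13,48]],"twist":[0,0,0,0,0,0],"claw":[1,1,1,1,1,1]}'; python3 t.py 563,153.5,55.1,6.7; python3 - <<'E'
from h import *
m=eyes.camera_model("wrist");a=eyes.read_camera("wrist")[:,:,::-1];cv2.imwrite("pics/w9.png",a[:, :])
E
```

```text
t: 25.13
eef_pos: [563.4, 154.1, 65.1]
tcp_rot: [3.142, -0.002, 0.116]
ft_force: [0.4, -0.2, -3.5]
opening: 0.363
at [563.4 154.1  65.1] yaw 6.6 t 25.13 F [ 0.4 -0.2 -3.5] open 34.5
563,153.5,55.1,6.7 -> dp [-0.4, 0.5, 10.0] twist -0.1
```

View pics/w9.png

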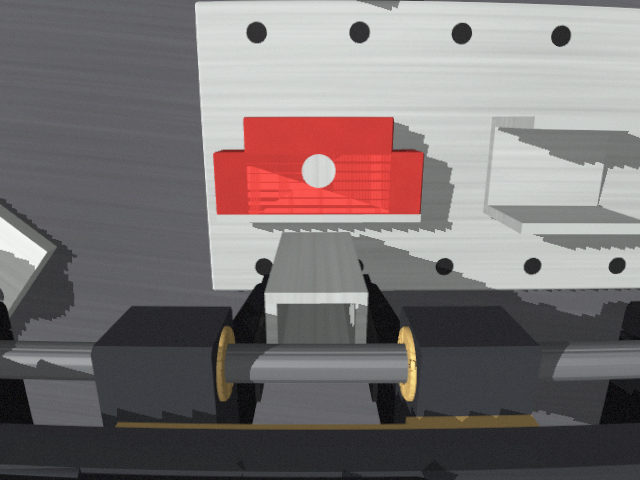

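Wrist view: magnet front edge at v≈221 (u 217–421), tube's front lower edge at v≈233 (u 282–352), parallel.

```bash
python3 - <<'E'
from h import *
s=readout.state();m=eyes.camera_model("wrist")
y=np.radians(6.68);ex=np.array([np.cos(y),np.sin(y)]);ey=np.array([-ex[1],ex[0]])
for n,p,z in[("mag",(217,221),30),("mag",(421,221),30),("tube",(282,233),20),("tube",(352,233),20),("tubetop",(265,292),100),("tubetop",(368,292),100)]:
    q=onplane(m,p,z)[:2]-s["eef_pos"][:2];print(n,np.round([q@ex,q@ey],1))
E
```

```text
mag [25.2 49.5]
mag [ 25.2 -51.3]
tube [16.4 18.3]
tube [ 16.4 -18.2]
tubetop [17.  17.9]
tubetop [ 17.  -17.3]
```

Gap 8.8 mm and lateral offset about 0.9 mm: shift (-1, +0.8) and lower.

```bash
python3 -m jog '{"dp":[[-1,0.8,3],[-1,0.8,5],[-1,0.8,7],[-1,0.8,8.5],[-1,0.8,9.5],[-1,0.8,10.3],[-1,0.8,10.3],[-1,0.8,10.3]],"twist":[0,0,0,0,0,0,0,0],"claw":[1,1,1,1,1,1,1,1]}'; python3 t.py
```

```text
t: 25.85
eef_pos: [561.9, 153.7, 55.0]
tcp_rot: [3.141, -0.001, 0.117]
ft_force: [-6.1, -1.5, 18.6]
opening: 0.368
at [561.9 153.7  55. ] yaw 6.7 t 25.85 F [-6.1 -1.5 18.6] open 35.0
```

```bash
python3 -m jog '{"dp":[[0,0,-0.4],[0,0,-0.4],[0,0,-0.4],[0,0,-0.4],[0,0,-0.4],[0,0,-0.4],[0,0,-0.4],[0,0,-0.4]],"twist":[0,0,0,0,0,0,0,0],"claw":[0.2,0.1,0,-0.1,-0.2,-0.2,-0.2,-0.2]}'; python3 -m jog '{"dp":[[0,0,-0.4],[0,0,-25],[0,0,-60],[0,0,-100],[0,0,-140],[-40,0,-150],[-80,0,-150],[-100,0,-150]],"twist":[0,0,0,0,0,0,0,0],"claw":[-0.3,-0.3,-0.3,-0.3,-0.3,-0.3,-0.3,-0.3]}'; python3 t.py 420,-250,230,6.7
```

```text
t: 26.52
eef_pos: [561.8, 153.6, 53.6]
tcp_rot: [3.141, 0.0, 0.116]
ft_force: [0.1, 0.7, 0.2]
opening: 0.597
t: 27.18
eef_pos: [459.0, 141.7, 204.5]
tcp_rot: [3.142, -0.0, 0.117]
ft_force: [0.8, 0.5, -0.1]
opening: 0.652
at [459.  141.7 204.5] yaw 6.7 t 27.18 F [ 0.8  0.5 -0.1] open 62.0
420,-250,230,6.7 -> dp [-84.3, 384.5, -25.5] twist -0.0
```

Move clear and take the final look.

```bash
python3 -m jog '{"dp":[[-40,190,-25],[-40,190,-25],[-40,190,-25],[-40,190,-25],[-40,190,-25],[-80,384,-25],[-80,384,-25],[-80,384,-25]],"twist":[0,0,0,0,0,0,0,0],"claw":[-0.3,-0.3,-0.3,-0.3,-0.3,-0.3,-0.3,-0.3]}'; python3 -m jog '{"dp":[[0,100,0],[0,100,0],[0,100,0],[0,100,0],[0,100,0],[0,100,0]],"twist":[0,0,0,0,0,0],"claw":[-0.3,-0.3,-0.3,-0.3,-0.3,-0.3]}'; python3 t.py; python3 - <<'E'
from h import *
b=eyes.read_camera("top")[:,:,::-1];c=eyes.read_camera("scene")[:,:,::-1]
g=np.zeros((600,800,3),np.uint8)
g[:270]=cv2.resize(b[125:206+0,200:440],(800,270),interpolation=cv2.INTER_CUBIC) if 0 else 0
g[:300]=0
t=cv2.resize(b[125:237,210:418],(800,431),interpolation=cv2.INTER_CUBIC)
g[:431]=t; s=cv2.resize(c[200:310,200:440],(369,169),interpolation=cv2.INTER_AREA);g[431:,:369]=s
g[431:,400:]=cv2.resize(b[180:360,90:510],(400,169),interpolation=cv2.INTER_AREA)
cv2.imwrite("pics/f10.png",g)
E
```

```text
t: 27.85
eef_pos: [433.3, -177.7, 229.1]
tcp_rot: [3.141, -0.001, 0.117]
ft_force: [1.5, -0.2, 0.3]
opening: 0.651
t: 28.35
eef_pos: [445.3, -274.0, 228.7]
tcp_rot: [-3.141, 0.0, 0.117]
ft_force: [-0.4, 0.9, -0.7]
opening: 0.65
at [ 445.3 -274.   228.7] yaw 6.7 t 28.35 F [-0.4  0.9 -0.7] open 61.7
```

View pics/f10.png

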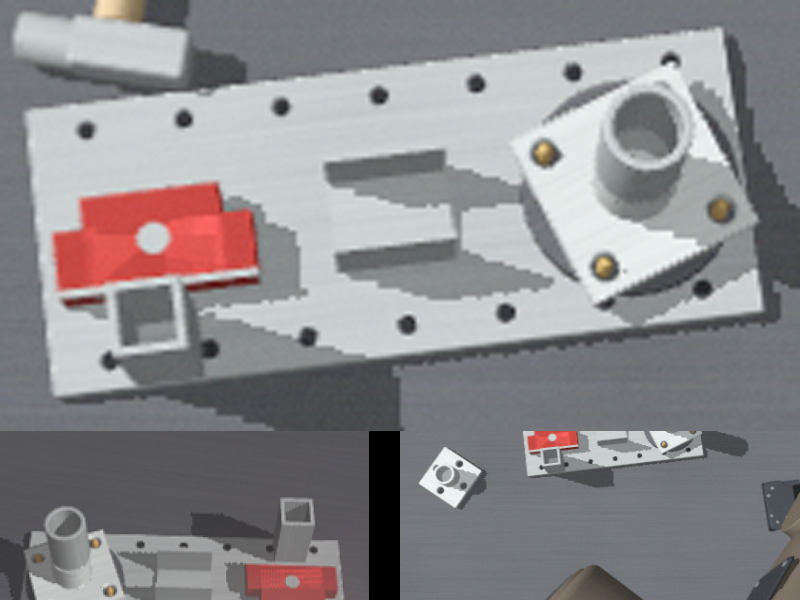

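All parts are set and standing. Tube rim corners: (105,288), (180,276), (188,343), (114,355). A last numeric check of the tube and pipe.

```bash
python3 - <<'E'
from h import *
t=eyes.camera_model("top");k=800/208
y=np.radians(6.68);ex=np.array([np.cos(y),np.sin(y)]);ey=np.array([-ex[1],ex[0]]);o=np.array([628.6,40.6])
def f(x,v,z): p=onplane(t,(210+x/k-.37,125+v/k-.37),z)[:2]-o;return np.array([p@ex,p@ey])
Q=[f(*p,90) for p in[(105,288),(180,276),(188,343),(114,355)]];print("tube",np.round(Q,1).tolist(),np.mean(Q,0).round(1))
print("magnet edge",f(61,300,30),f(258,272,30));print("pipe top",f(647,125,130))
E
```

```text
tube [[-36.7, 138.4], [-35.3, 102.9], [-67.5, 102.6], [-68.9, 137.4]] [-52.1 120.3]
magnet edge [-25.70109315 168.25437126] [-23.68480723  69.93808911]
pipe top [  -1.05856798 -118.77471442]
```

```bash
python3 -c "
from cell import job_done,readout
print(job_done(), readout.state()['t'])"
```

```text
the job is handed in; nothing more can be done
the job is handed in; nothing more can be done
```

The job is handed in at about 28 s of the 106 s allowed, with all four parts set out in the order asked and the other flange not touched.

- **Flange:** the one with corner holes is seated over the stud plate, and all four studs show through its holes.
- **Pipe stub:** it stands upright on the neck. A close fit of both rims with the wrist camera showed about 1.4 mm of offset, which I took out before setting it down. The last top-camera picture puts the pipe's top about 2 mm from the neck position it measured earlier. I read that as within picking and calibration error, and did not measure it again.
- **Channel:** it stands open side up, within about 0.5 mm of midway between the stud plate and the magnet. Its length runs from one to the other, square to the jig.
- **Square tube:** it stands upright in front of the magnet at (-52.1, 120.3) mm on the jig, against a target of (-52.5, 120). That leaves roughly 10 mm clear of the magnet. Its rim corners looked up to 2° off square in the final top view, which I put down to picking the corners by eye; the magnet's straight edge read about 1° off in the same view. In the wrist view just before release it looked parallel to the magnet.

The highest wrist force I saw was about 19 N, when setting the tube down. The arm was clear of everything at hand-in.

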